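# Rinse a bar glass on the sprung rinser and hold it over the drip tray

## Robot

A 6-joint arm with a two-finger parallel gripper is mounted at the origin on a cart in front of the work surface, level with it; the furniture and walls round the work are solid. World frame = base frame: x ahead of the robot, y to its left, z up, the work surface at z = 0. Lengths are in mm, angles in rad, forces in N, time in s.
With the tool pointing down it reaches from about 275 to 1000 mm from the base axis. Payload 8.4 kg.
Tool frame: the origin (TCP) lies midway between the tips of the shut fingers; the grasp point (between the pads) lies 19 mm behind it; z points along the fingers, y is the line along which they close (so a half turn about z gives the same grasp; the last joint's range is limited). The gripper opens to 85 mm and grips with 20 to 120 N. Pads are 22 mm wide; open, the fingers measure 114 mm over their backs; the gripper's body (76 mm by 85 mm) begins 54 mm behind the grasp point. The pads swing forward as they close: fully open they stand 13 mm farther back than shut.
Start: joints at [-0.002, 0.353, 1.633, -0, 1.155, -0.002], TCP at [625.002, -0, 231.281] pointing down, gripper open.
Joint ranges: [-2.63, 2.63], [-0.92, 2.1], [0.06, 2.66], [-1.3, 4.44], [0, 2.69], [-3.02, 3.02]. Speed limits (rad/s): [2.22, 2.22, 2.79, 3.14, 3.14, 3.14].

## Interface

Orientations are given as [roll, pitch, yaw] about the fixed x, y, z axes, in that order (R = Rz(yaw) Ry(pitch) Rx(roll)).
In Python, from rig import monitor, imaging, r gives the robot as it stands.
- The arm moves only by the tool drive_tool, never from a script. Its argument "plan" is a list of rows, each an object of numbers: "x", "y", "z": the shift along the tool's x, y, z in units of 50 mm (1.0 is 50 mm); "ax", "ay", "az": the turn, a rotation vector about the tool's x, y, z in units of 6 degrees (1.0 is 6 degrees); "hand": the finger opening in mm, from 0 to 85.4. In form: [{"x": .., "y": .., "z": .., "ax": .., "ay": .., "az": .., "hand": ..}, ...]. A call has 1 to 8 rows; each row is the pose to reach, as a shift and turn from the pose commanded when the call began, along the tool's axes at that moment; what a row does not reach only later rows make up. A row lasts 1/10 s, in which the tool goes at most 50 mm and 8.59 degrees, less where a joint would pass 70% of its speed; a pose out of reach is approached as far as the arm can. A call with a gripper value outside its range is refused whole. The fingers move at their own pace and stop on an object; "grip_force" is the grip in N (left out, the last holds). Time passes only in rows, so rows that repeat a pose let the fingers close. It gives the time, the measured TCP pose, the force, the opening and the grip force at its end, in the units of the state.
- monitor.sense(): the state, without advancing time (a new reading comes with each control period).
- imaging.grab_frame(name): name is "scene" or "side" or "wrist"; returns the picture (384x512x3 uint8, red, green, blue); there is no depth.
- imaging.camera_info(name): a dict with "mtx" (3x3 intrinsics, pixels), "R" (3x3) and "t" (3): a world point X has camera coordinates R X + t. Camera axes: x right, y down, z forward; pixel columns grow to the right and rows downward; lengths in mm; the calibration is good to about 2 mm. A picture is of the moment at which its call begins: read the wrist's pose just before it. camera_info takes no time and is no camera call; for the wrist camera it gives the pose at the moment of the call.
- r.sign_off(): hands the job in; it is judged then, once.
The state is a dict: "clock": time; "qpos": joint angles; "qvel": joint speeds; "joint_efforts": joint torques, N m; "eef_pos": TCP position; "tcp_rot": TCP orientation; "contact_force": force on the tool from outside, world axes, zero at the start; "wrist_torque": the same for the moment, N m; "opening": opening from 0.0 (shut) to 1.0 (fully open); "grasp_force": force on a finger pad.
Only numpy, scipy, OpenCV 4.12 (cv2) and the standard library are available. Lean on these libraries where they do the work, as an engineer would, in place of code of your own. Each camera call takes 0.05 s, during which the arm holds its last target. There are 200 camera calls.

## Task

Rinse the small upside-down glass that stands on the black bar mat: take it as it stands, push it mouth-down and centred onto the black sprung star of the glass rinser until the star is fully down, and keep it down for a good second. Then carry it over the row of jars to the drip tray, never letting the clean rim touch the tray and leaving everything else standing where it is. Finish while still holding the glass, at rest, mouth-down and level, with its rim a finger's breadth (about 15 mm) above the middle of the chrome grille.

Things in the scene. Friction and masses are not known exactly. Their poses are not given: they have to be found in the camera images.
- glass: small straight clear glass standing upside down (mouth down, closed base up) on the black bar mat; 62 mm across, 63 mm high, straight sides up to 45 mm above the mouth and narrowing to 54 mm across at the top; 0.08 to 0.17 kg. Origin: centre of the mouth (its lowest plane), z up. Grasp it round the sides from above, 62 mm wide.
- star_top (a point): centre of the black eight-armed star of the rinser, in the plane of its arms' upper edges, 52 mm above the board when up; it moves with the star. The glass's rim rests on the arms; eight small studs at the arm ends, on a 42.5 mm radius, stand 4.5 mm higher. The steel pan round it is 136 mm square and 33 mm high, fixed on the board; a steel hose (11 mm) leaves its far side and runs to the left over the edge of the freezer.
- star (a joint): sprung star of the rinser: 0 up, 0.012 (m) fully down on its stop. It is pressed straight down, taking about 3.5 N to start and 8.5 N at the stop, and springs up when let go.
- drip_tray: black drip tray with a slotted chrome grille, 94 mm (its x) by 218 mm (its y) by 18 mm high, 0.45 kg, loose; stands on the other side of the row of jars, its long side pointing away from the robot. Origin: centre of its underside, z up.
- grille_mid (a point): middle of the upper face of the drip tray's chrome grille, 18 mm above the tray's underside; z up
- bar_mat: black ribbed rubber bar mat, 95 x 270 mm, 4 mm thick, fixed on the board; origin: centre of its underside. The glass and the cup stand on it, about 130 mm apart, either way round.
- cup: green and white cup with a handle, 64 x 89 mm (its x, y), 48 mm high, on the mat beside the glass; leave it. Origin: middle of its footprint.
- jar_a: spice jar with a yellow cap and a dark label, 42 mm across, 96 mm high; one of the row of three jars. Origin: centre of its underside.
- jar_b: spice jar with a yellow cap and a red and green label, 42 mm across, 106 mm high; one of the row. Origin: centre of its underside.
- jar_c: wide jar with a grey lid, 71 mm across, 110 mm high; one of the row. Origin: centre of its underside.
- jigger: steel double jigger, 44 mm across, 74 mm high, near the front. Origin: centre of its underside.
- flask: small black flask with a stepped cap, 57 mm across, 74 mm high, beyond the drip tray. Origin: centre of its underside.
- board: wooden work board, 358 mm (x) by 526 mm (y), 30 mm thick, lying fixed on the freezer; its flat top is at z = 0.03 and carries everything named here. Origin: centre of its underside.

How it is judged (in metres and radians):
On the way, in this order (a step that is already met when the one before it is completed fails the run):
1. the held glass presses the rinser's star fully down (within 1.5 mm of its stop), its mouth within 9 mm of the star's centre and level, for 0.8 s (value of joint star above 0.0105 m and contact force between glass and star above 2 N and contact force between glass and the fingers above 1 N and horizontal distance between glass and star_top below 0.009 m and angle between glass's own z axis and vertical below 0.15 rad), for 0.8 s.
2. the glass passes above the row of jars, its mouth higher than their lids (world y of glass between -0.07 and 0.04 m and height (world z) of glass above 0.142 m and world x of glass above 0.46 m and contact force between glass and the fingers above 1 N), for 0.02 s.
At the end, for the whole second after the job is handed in: Glass held in the fingers, still, level within 7 degrees, mouth within 15 mm of the grille's middle and 5 to 30 mm above it, not touching the tray; star up again; tray moved under 2 cm, other things under 3 cm and upright (horizontal distance between glass and grille_mid below 0.015 m and z of glass in the frame of grille_mid between 0.005 and 0.03 m and angle between glass's own z axis and vertical below 0.12 rad and contact force between glass and drip_tray below 0.05 N and contact force between glass and the fingers above 1 N and linear speed of glass below 0.02 m/s and distance of each of cup, jar_a, jar_b, jar_c, jigger, flask from where it was at the start of the episode below 0.03 m and angle between each of cup, jar_a, jar_b, jar_c, jigger, flask's own z axis and vertical below 0.5 rad and distance of drip_tray from where it was at the start of the episode below 0.02 m and value of joint star below 0.002 m); the arm keeps its last pose, push and grip.
It fails at once if the other things on the surface are shoved more than 3 cm or knocked over (distance of any of cup, jar_a, jar_b, jar_c, jigger, flask from where it was at the start of the episode above 0.03 m or angle between any of cup, jar_a, jar_b, jar_c, jigger, flask's own z axis and vertical above 0.5 rad).
It fails at once if the drip tray is shoved more than 2 cm (distance of drip_tray from where it was at the start of the episode above 0.02 m).
It fails at once if the glass touches the drip tray (contact force between glass and drip_tray above 0.5 N).
It fails at once if the glass is tipped more than about 35 degrees from mouth-down (angle between glass's own z axis and vertical above 0.6 rad).
It also fails if it takes over 51 s, if anything falls off the work surface, if the arm or the gripper's body presses on something with over 40 N, if the wrist force passes 120 N, or if a joint passes its speed limit or range.

## Working session

There is one attempt and no reset: what is moved stays moved. The work goes in short steps, Python scripts to look and compute and a tool call to move; the robot and the scene stay as the last step left them, time stands still between calls to the robot, and variables do not carry over. Pictures are saved under pics/ and viewed, at most 10 in all, crops included, and the job is handed in when it is done.

Besides the shell and the picture viewer there is one more tool, called after "Request:" in YAML: its name, and indented under it one key for each argument. drive_tool: Moves the arm, as the interface text tells. Its arguments: {"type":"object","properties":{"plan":{"type":"array","items":{"type":"object","properties":{"x":{"type":"number"},"y":{"type":"number"},"z":{"type":"number"},"ax":{"type":"number"},"ay":{"type":"number"},"az":{"type":"number"},"hand":{"type":"number"}}}},"grip_force":{"type":"number"}},"required":["plan"]}

```bash
ls; mkdir -p pics; python3 - <<'E'
from rig import monitor, imaging, r
import cv2
print(monitor.sense())
for n in("scene","side","wrist"):
    c=imaging.camera_info(n); print(n,c)
    cv2.imwrite(f"pics/{n}0.png",cv2.cvtColor(imaging.grab_frame(n),cv2.COLOR_RGB2BGR))
E
```

```text
pics
{'clock': 0.0, 'qpos': array([-2.41621641e-03,  3.53626347e-01,  1.63413198e+00,  2.10289406e-05,
        1.15526040e+00, -2.39186810e-03]), 'qvel': array([-1.28804355e-03,  4.97406125e-04,  6.69179685e-04,  1.82706906e-04,
        4.30457814e-05, -1.96432371e-03]), 'joint_efforts': array([-2.03471049e-03, -6.05236173e+01, -3.42063046e+01, -2.62302356e-04,
        9.48130677e-03,  3.61521288e-06]), 'eef_pos': array([ 6.24505792e+02, -2.34634487e-03,  2.30576246e+02]), 'tcp_rot': array([-3.14016662e+00, -2.26381935e-05,  1.57076346e+00]), 'contact_force': array([-0.24112399,  0.04391956, -0.06678024]), 'wrist_torque': array([ 0.030967  ,  0.02122625, -0.02334247]), 'grasp_force': 0.0, 'opening': 0.9967202542964729}
scene {'mtx': array([[382.86363906,   0.        , 249.21366645],
       [  0.        , 382.86363906, 194.21378698],
       [  0.        ,   0.        ,   1.        ]]), 'R': array([[-0.89966052, -0.43607521, -0.02119814],
       [-0.26150856,  0.57712287, -0.77365526],
       [ 0.34960581, -0.6904836 , -0.63325206]]), 't': array([515.90440095, 204.40663369, 714.59746369])}
side {'mtx': array([[437.38316525,   0.        , 252.20784862],
       [  0.        , 437.38316525, 193.62207712],
       [  0.        ,   0.        ,   1.        ]]), 'R': array([[-0.89998736, -0.43559473,  0.01673293],
       [-0.22544786,  0.43226077, -0.87311162],
       [ 0.37308983, -0.78956182, -0.48723312]]), 't': array([485.03852937, 212.81565302, 794.51153307])}
wrist {'mtx': array([[265.9037089 ,   0.        , 253.9943416 ],
       [  0.        , 265.9037089 , 191.41694796],
       [  0.        ,   0.        ,   1.        ]]), 'R': array([[ 9.99998809e-01, -3.51778695e-06, -1.54349671e-03],
       [ 4.38597078e-04, -9.58127548e-01,  2.86341422e-01],
       [-1.47987401e-03, -2.86341758e-01, -9.58126405e-01]]), 't': array([-624.35734643,  -37.13690032,  379.97223857])}
```

View pics/scene0.png

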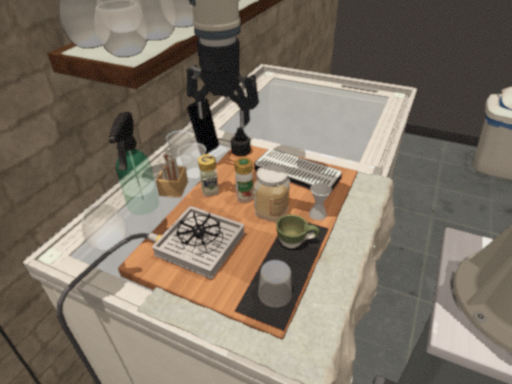

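View pics/side0.png

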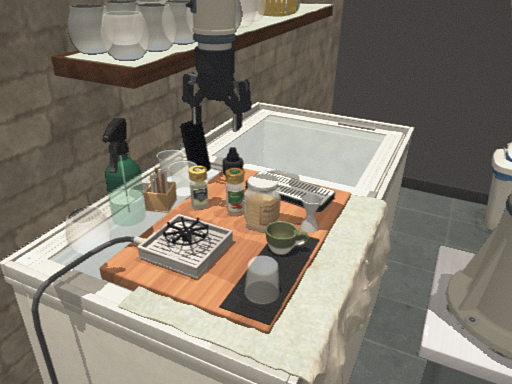

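View pics/wrist0.png

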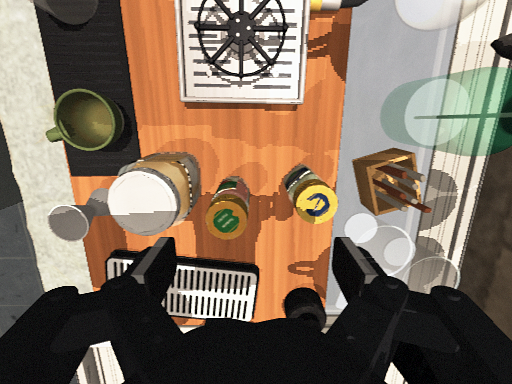

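```bash
cat > h.py <<'E'
import numpy as np
from rig import monitor, imaging, r
import cv2
def ray(c,u,v,z):
    d=c["R"].T@np.linalg.solve(c["mtx"],[u,v,1.]); o=-c["R"].T@c["t"]
    return (o+d*(z-o[2])/d[2]).round(1)
def proj(c,X):
    p=c["mtx"]@(c["R"]@np.array(X,float)+c["t"]); return (p[:2]/p[2]).round(1)
def grab(n,f):
    c=imaging.camera_info(n); im=cv2.cvtColor(imaging.grab_frame(n),cv2.COLOR_RGB2BGR); cv2.imwrite(f"pics/{f}.png",im); return c,im
E
python3 - <<'E'
from h import *
w,s,d=[imaging.camera_info(n) for n in("wrist","scene","side")]
print("star",ray(w,242,30,82),ray(s,199,231,82),ray(d,186,232,82))
print("glass top",ray(s,276,269,97),ray(d,263,264,97), "bot",ray(s,275,297,34),ray(d,262,294,34))
for p in [(107,250),(258,263)]: print("tray",ray(w,*p,48))
print("jars",ray(w,143,202,140),ray(w,227,215,136),ray(w,315,204,126),"flask",ray(w,305,305,100),"pan",ray(w,180,100,63),ray(w,305,100,63))
print("cup",ray(w,88,120,78),"matedge",ray(w,45,100,34),ray(w,133,100,34))
E
```

```text
star [613.  149.3  82. ] [606.5 158.   82. ] [605.4 162.1  82. ]
glass top [425.  194.4  97. ] [422.7 201.7  97. ] bot [420.4 206.4  34. ] [420.7 205.9  34. ]
tray [ 423.1 -108.    48. ]
tray [ 630.1 -128.1   48. ]
jars [521.5  -7.  140. ] [598.8 -21.5 136. ] [684.8 -13.8 126. ] flask [ 687.4 -154.6  100. ] pan [542.7  85.9  63. ] [681.   85.9  63. ]
cup [446.   64.9  78. ] matedge [371.5  87.1  34. ] [478.1  87.1  34. ]
```

Request:
drive_tool:
  plan:
    - {"x":0.75,"y":-0.5}
    - {"x":1.5,"y":-1}
    - {"x":2.25,"y":-1.5}
    - {"x":3,"y":-2}
    - {"x":3,"y":-2}
    - {"x":3,"y":-2}
    - {"x":3,"y":-2}
  grip_force: 60

```text
invalid input
```

```bash
python3 - <<'E'
from h import *
print(monitor.sense()["eef_pos"],monitor.sense()["tcp_rot"])
c,im=grab("wrist","w1"); print(repr(c))
E
```

```text
[6.24613432e+02 1.57566619e-02 2.30704356e+02] [-3.14047848e+00  1.37802934e-05  1.57085759e+00]
{'mtx': array([[265.9037089 ,   0.        , 253.9943416 ],
       [  0.        , 265.9037089 , 191.41694796],
       [  0.        ,   0.        ,   1.        ]]), 'R': array([[ 9.99999077e-01, -3.81927914e-06, -1.35900308e-03],
       [ 3.85480524e-04, -9.58127428e-01,  2.86341901e-01],
       [-1.30319174e-03, -2.86342160e-01, -9.58126541e-01]]), 't': array([-624.46824985,  -37.13085141,  379.95177313])}
```

View pics/w1.png

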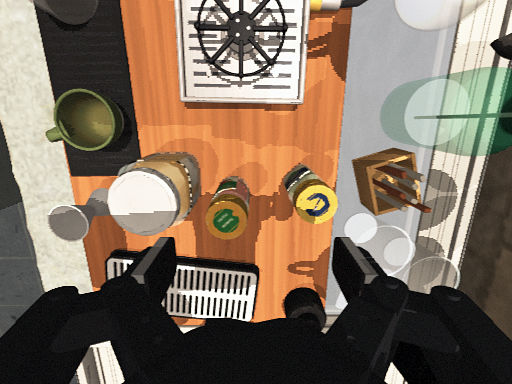

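The move was refused, so the picture is unchanged: glass at top-left (75,5), star at (242,30). I'll fill in every field this time.

Request:
drive_tool:
  plan:
    - {"x":0.75,"y":-0.5,"z":0,"ax":0,"ay":0,"az":0,"hand":85}
    - {"x":1.5,"y":-1,"z":0,"ax":0,"ay":0,"az":0,"hand":85}
    - {"x":2.25,"y":-1.5,"z":0,"ax":0,"ay":0,"az":0,"hand":85}
    - {"x":3,"y":-2,"z":0,"ax":0,"ay":0,"az":0,"hand":85}
    - {"x":3,"y":-2,"z":0,"ax":0,"ay":0,"az":0,"hand":85}
    - {"x":3,"y":-2,"z":0,"ax":0,"ay":0,"az":0,"hand":85}
    - {"x":3,"y":-2,"z":0,"ax":0,"ay":0,"az":0,"hand":85}
  grip_force: 60

```text
clock: 0.9
eef_pos: [525.5, 149.5, 231.3]
tcp_rot: [3.141, 0.0, 1.571]
contact_force: [0.5, -0.7, 0.6]
opening: 0.996
grasp_force: 0.0
```

```bash
python3 - <<'E'
from h import *
c,im=grab("wrist","w2"); import pickle; pickle.dump(c,open("w2.pkl","wb"))
print(monitor.sense()["eef_pos"])
E
```

```text
[525.62192103 149.25430625 231.26314091]
```

View pics/w2.png

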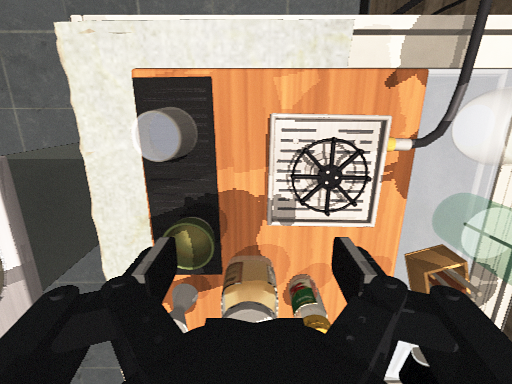

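```bash
python3 - <<'E'
from h import *; import pickle
c=pickle.load(open("w2.pkl","rb"))
print("glass top",ray(c,160,136,97),"star",ray(c,329,177,82),"hub?",ray(c,329,177,76))
print("pan",[ray(c,*p,63) for p in[(270,115),(390,116),(268,225),(375,227)]])
a=cv2.imread("pics/w2.png")[95:175,115:215]; b=cv2.imread("pics/w2.png")[125:225,280:380]
s=cv2.imread("pics/scene0.png")[250:315,245:305]
cv2.imwrite("pics/crop.png",np.hstack([cv2.resize(a,(400,320)),cv2.resize(b,(320,320))]))
E
```

```text
glass top [429.3 199.1  97. ] star [610.4 152.3  82. ] hub? [612.2 150.8  76. ]
pan [array([543.7, 219.4,  63. ]), array([679. , 218.3,  63. ]), array([543.5,  85.1,  63. ]), array([679.8,  82.3,  63. ])]
```

View pics/crop.png

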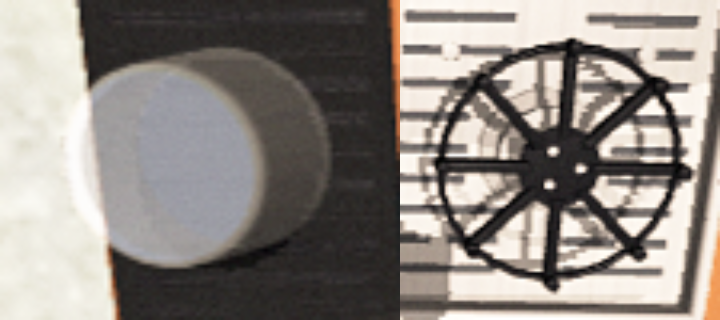

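```bash
python3 - <<'E'
from h import *; import pickle
c=pickle.load(open("w2.pkl","rb"))
print("glass top",ray(c,157,136.3,97),"star",ray(c,331,176.5,86))
a=np.linspace(0,2*np.pi,73)
def ext(x,y,z,rr):
    P=np.array([proj(c,(x+rr*np.cos(t),y+rr*np.sin(t),z)) for t in a]); return ((P.min(0)-[115,95])*4),((P.max(0)-[115,95])*4)
for x,y in[(424,199),(427,199),(424,202)]: print(x,y,"top",ext(x,y,97,27),"mouth",ext(x,y,34,31))
E
```

```text
glass top [426.2 198.8  97. ] star [611.4 153.8  86. ]
424 199 top (array([52.8, 54. ]), array([264.8, 268.8])) mouth (array([131.6,  42.8]), array([330.4, 245.6]))
427 199 top (array([64.8, 54. ]), array([276.4, 268.8])) mouth (array([141.2,  42.8]), array([340. , 245.6]))
424 202 top (array([51.2, 41.2]), array([264. , 257.2])) mouth (array([130.4,  32.4]), array([329.6, 236. ]))
```

The crop shows the glass's closed base circle centred at w2 pixel (157,136), its mouth outline's right edge at (197,~135), and the star hub/studs centred at (331,176.5). These fix the glass at (424.5, 198.5) and the star at (611.5, 152.5), consistent with the pan centre (611.5, 151).

Request:
drive_tool:
  plan:
    - {"x":0.4,"y":-0.7,"z":0.2,"ax":0,"ay":0,"az":0,"hand":85}
    - {"x":0.8,"y":-1.4,"z":0.5,"ax":0,"ay":0,"az":0,"hand":85}
    - {"x":0.98,"y":-2.02,"z":1.0,"ax":0,"ay":0,"az":0,"hand":85}
    - {"x":0.98,"y":-2.02,"z":1.5,"ax":0,"ay":0,"az":0,"hand":85}
    - {"x":0.98,"y":-2.02,"z":1.8,"ax":0,"ay":0,"az":0,"hand":85}
    - {"x":0.98,"y":-2.02,"z":1.8,"ax":0,"ay":0,"az":0,"hand":85}
    - {"x":0.98,"y":-2.02,"z":1.8,"ax":0,"ay":0,"az":0,"hand":85}

```text
clock: 1.65
eef_pos: [424.7, 198.5, 141.5]
tcp_rot: [-3.141, 0.0, 1.569]
contact_force: [0.1, -0.8, 0.2]
opening: 0.994
grasp_force: 0.0
```

```bash
python3 - <<'E'
from h import *; import pickle
print(monitor.sense()["eef_pos"])
c,im=grab("wrist","w3"); print(proj(c,(424.5,198.5,97)))
a=im[150:384,130:400]
d,im2=grab("scene","s3"); b=im2[210:330,200:340]
cv2.imwrite("pics/crop3.png",np.hstack([cv2.resize(a,(410,360)),cv2.resize(b,(390,360))]))
E
```

```text
[424.73319984 198.50394511 141.48951688]
[253.5 213.2]
```

View pics/crop3.png

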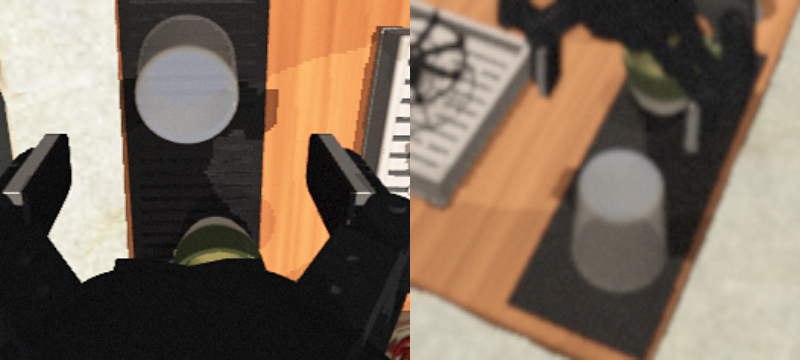

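The base circle is at wrist pixel (253.5, 211), against a predicted (253.5, 213), so the position holds to about 1 mm and sits midway between the fingers. Descending and gripping.

Request:
drive_tool:
  plan:
    - {"x":0.02,"y":0,"z":0.4,"ax":0,"ay":0,"az":0,"hand":85}
    - {"x":0.02,"y":0,"z":0.9,"ax":0,"ay":0,"az":0,"hand":85}
    - {"x":0.02,"y":0,"z":1.4,"ax":0,"ay":0,"az":0,"hand":85}
    - {"x":0.02,"y":0,"z":1.8,"ax":0,"ay":0,"az":0,"hand":85}
    - {"x":0.02,"y":0,"z":1.98,"ax":0,"ay":0,"az":0,"hand":85}
    - {"x":0.02,"y":0,"z":1.98,"ax":0,"ay":0,"az":0,"hand":80}
    - {"x":0.02,"y":0,"z":1.98,"ax":0,"ay":0,"az":0,"hand":70}
    - {"x":0.02,"y":0,"z":1.98,"ax":0,"ay":0,"az":0,"hand":62}
  grip_force: 50

```text
clock: 2.55
eef_pos: [424.9, 200.4, 43.4]
tcp_rot: [3.14, -0.001, 1.571]
contact_force: [-0.3, -0.1, 0.5]
opening: 0.725
grasp_force: 0.0
```

Request:
drive_tool:
  plan:
    - {"x":0,"y":0,"z":0,"ax":0,"ay":0,"az":0,"hand":58}
    - {"x":0,"y":0,"z":0,"ax":0,"ay":0,"az":0,"hand":50}
    - {"x":0,"y":0,"z":0,"ax":0,"ay":0,"az":0,"hand":50}
    - {"x":0,"y":0,"z":0,"ax":0,"ay":0,"az":0,"hand":50}
    - {"x":0,"y":0,"z":0,"ax":0,"ay":0,"az":0,"hand":50}
  grip_force: 50

```text
clock: 3.05
eef_pos: [424.8, 200.4, 43.9]
tcp_rot: [3.14, -0.001, 1.571]
contact_force: [-2.1, -1.5, 14.7]
opening: 0.669
grasp_force: 50.3
```

```bash
python3 - <<'E'
from h import *
print(monitor.sense())
c,im=grab("wrist","w4"); a=im[150:384,130:400]
d,im2=grab("scene","s4"); b=im2[210:330,200:340]
cv2.imwrite("pics/crop4.png",np.hstack([cv2.resize(a,(410,360)),cv2.resize(b,(390,360))]))
E
```

```text
{'clock': 3.05, 'qpos': array([4.37558765e-01, 3.97939147e-01, 2.10237934e+00, 5.70715633e-05,
       6.39331716e-01, 4.37648826e-01]), 'qvel': array([-0.00073647,  0.00023721, -0.00012287, -0.00103354, -0.00050649,
       -0.00039078]), 'joint_efforts': array([ 1.27441571e-01, -4.33526337e+01, -1.88642192e+01, -3.32549843e-02,
       -1.16682775e+00, -8.46185954e-02]), 'eef_pos': array([424.75049071, 200.36787861,  43.91502707]), 'tcp_rot': array([ 3.13984775e+00, -8.54153447e-04,  1.57066124e+00]), 'contact_force': array([-2.11765205, -1.52842629, 14.6754129 ]), 'wrist_torque': array([-0.30962414,  0.49440501, -0.04273524]), 'grasp_force': 50.33457061043009, 'opening': 0.6688439647349976}
```

View pics/crop4.png

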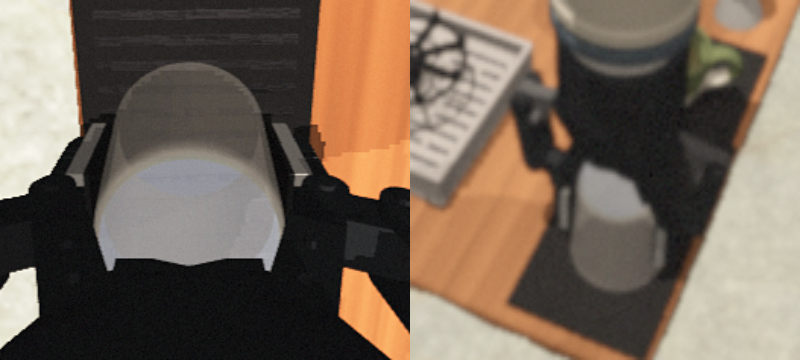

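The glass sits squarely between the pads, upright with its mouth on the mat, so I'll lift.

Request:
drive_tool:
  plan:
    - {"x":0,"y":0,"z":-0.2,"ax":0,"ay":0,"az":0,"hand":50}
    - {"x":0,"y":0,"z":-0.6,"ax":0,"ay":0,"az":0,"hand":50}
    - {"x":0,"y":0,"z":-1.1,"ax":0,"ay":0,"az":0,"hand":50}
    - {"x":0,"y":0,"z":-1.5,"ax":0,"ay":0,"az":0,"hand":50}
    - {"x":0,"y":0,"z":-1.6,"ax":0,"ay":0,"az":0,"hand":50}
    - {"x":0,"y":0,"z":-1.6,"ax":0,"ay":0,"az":0,"hand":50}

```text
clock: 3.75
eef_pos: [424.6, 200.3, 123.2]
tcp_rot: [3.14, -0.001, 1.571]
contact_force: [-0.1, -0.1, -1.8]
opening: 0.665
grasp_force: 54.5
```

Request:
drive_tool:
  plan:
    - {"x":-0.1,"y":0.4,"z":0,"ax":0,"ay":0,"az":0,"hand":50}
    - {"x":-0.3,"y":1.1,"z":0,"ax":0,"ay":0,"az":0,"hand":50}
    - {"x":-0.5,"y":1.9,"z":0,"ax":0,"ay":0,"az":0,"hand":50}
    - {"x":-0.7,"y":2.7,"z":0,"ax":0,"ay":0,"az":0,"hand":50}
    - {"x":-0.88,"y":3.4,"z":0,"ax":0,"ay":0,"az":0,"hand":50}
    - {"x":-0.94,"y":3.73,"z":0,"ax":0,"ay":0,"az":0,"hand":50}
    - {"x":-0.94,"y":3.73,"z":0,"ax":0,"ay":0,"az":0,"hand":50}
    - {"x":-0.94,"y":3.73,"z":0,"ax":0,"ay":0,"az":0,"hand":50}

```text
clock: 4.55
eef_pos: [609.1, 152.7, 120.7]
tcp_rot: [-3.139, 0.001, 1.57]
contact_force: [-0.3, 0.1, -0.9]
opening: 0.662
grasp_force: 54.5
```

```bash
python3 - <<'E'
from h import *
s=monitor.sense(); print(s["eef_pos"],s["opening"],s["grasp_force"],s["contact_force"])
c,im=grab("wrist","w5"); a=im[150:384,130:400]
d,im2=grab("side","s5"); b=im2[170:290,110:250]
print(proj(c,(611.5,152.5,82)),[proj(d,(611.5,152.5,82)),proj(d,(611.5,152.5,s["eef_pos"][2]-9.9))])
cv2.imwrite("pics/crop5.png",np.hstack([cv2.resize(a,(410,360)),cv2.resize(b,(390,360))]))
E
```

```text
[609.14417095 152.69448939 120.65633446] 0.6624040226923822 54.453690288355574 [-0.25274272  0.05683023 -0.90131677]
[257.2 216.3] [array([186.1, 228.8]), array([185.2, 216.4])]
```

View pics/crop5.png

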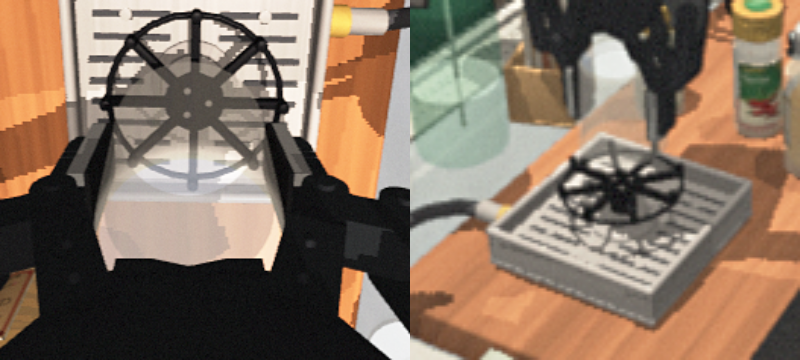

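The star's studs are centred at wrist pixel (259, 216), against a predicted (257, 216). The glass is level and directly above, 2–3 mm short in x. I'll correct that and press.

Request:
drive_tool:
  plan:
    - {"x":0,"y":0.06,"z":0.15,"ax":0,"ay":0,"az":0,"hand":50}
    - {"x":0,"y":0.06,"z":0.35,"ax":0,"ay":0,"az":0,"hand":50}
    - {"x":0,"y":0.06,"z":0.5,"ax":0,"ay":0,"az":0,"hand":50}
    - {"x":0,"y":0.06,"z":0.6,"ax":0,"ay":0,"az":0,"hand":50}
    - {"x":0,"y":0.06,"z":0.7,"ax":0,"ay":0,"az":0,"hand":50}
    - {"x":0,"y":0.06,"z":0.78,"ax":0,"ay":0,"az":0,"hand":50}
    - {"x":0,"y":0.06,"z":0.82,"ax":0,"ay":0,"az":0,"hand":50}
    - {"x":0,"y":0.06,"z":0.82,"ax":0,"ay":0,"az":0,"hand":50}
  grip_force: 60

```text
clock: 5.45
eef_pos: [613.0, 153.0, 81.3]
tcp_rot: [-3.14, 0.0, 1.571]
contact_force: [-4.4, -0.3, 6.7]
opening: 0.657
grasp_force: 67.8
```

Request:
drive_tool:
  plan:
    - {"x":0,"y":0,"z":0.03,"ax":0,"ay":0,"az":0,"hand":50}
    - {"x":0,"y":0,"z":0.06,"ax":0,"ay":0,"az":0,"hand":50}
    - {"x":0,"y":0,"z":0.06,"ax":0,"ay":0,"az":0,"hand":50}
    - {"x":0,"y":0,"z":0.06,"ax":0,"ay":0,"az":0,"hand":50}

```text
clock: 5.85
eef_pos: [613.2, 153.1, 80.0]
tcp_rot: [-3.141, -0.0, 1.571]
contact_force: [-7.3, -1.5, 18.2]
opening: 0.659
grasp_force: 69.4
```

Request:
drive_tool:
  plan:
    - {"x":0,"y":0,"z":0,"ax":0,"ay":0,"az":0,"hand":50}
    - {"x":0,"y":0,"z":0,"ax":0,"ay":0,"az":0,"hand":50}
    - {"x":0,"y":0,"z":0,"ax":0,"ay":0,"az":0,"hand":50}
    - {"x":0,"y":0,"z":0,"ax":0,"ay":0,"az":0,"hand":50}
    - {"x":0,"y":0,"z":0,"ax":0,"ay":0,"az":0,"hand":50}
    - {"x":0,"y":0,"z":0,"ax":0,"ay":0,"az":0,"hand":50}
    - {"x":0,"y":0,"z":0,"ax":0,"ay":0,"az":0,"hand":50}
    - {"x":0,"y":0,"z":0,"ax":0,"ay":0,"az":0,"hand":50}

```text
clock: 6.65
eef_pos: [613.3, 153.1, 80.0]
tcp_rot: [-3.141, -0.0, 1.571]
contact_force: [-8.5, -0.9, 19.4]
opening: 0.656
grasp_force: 69.4
```

```bash
python3 - <<'E'
from h import *
s=monitor.sense(); print(s["eef_pos"],s["contact_force"])
c,im=grab("wrist","w6"); a=im[150:384,130:400]
d,im2=grab("side","s6"); b=im2[170:290,110:250]
print(proj(c,(612,153,70)),proj(c,(612+42.5,153,74)),proj(c,(612-42.5,153,74)),proj(c,(612-42.5,153,86)),proj(d,(612,153,70)))
cv2.imwrite("pics/crop6.png",np.hstack([cv2.resize(a,(410,360)),cv2.resize(b,(390,360))]))
E
```

```text
[613.25215538 153.05453796  79.95338436] [-8.54696247 -0.89717878 19.40548019]
[251.8 233.2] [320.7 236.1] [182.7 236.1] [177.3 245.4] [186.1 233.9]
```

View pics/crop6.png

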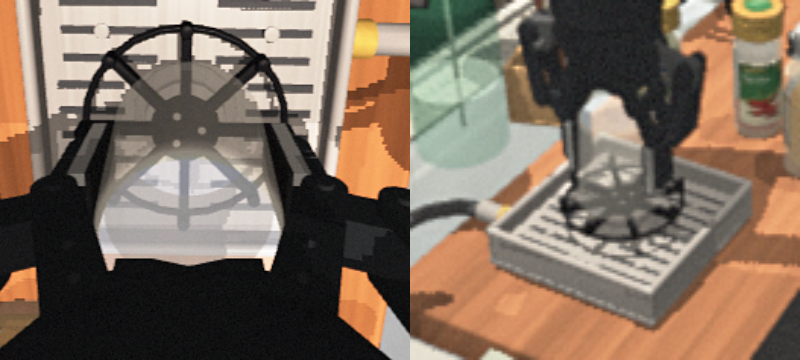

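The star is centred under the glass (hub at wrist pixel about (250.5, 231)) and visibly lower in the side view. I'll check its depth numerically from the far stud, pixel (259,160) before pressing and (251,167.5) now.

```bash
python3 - <<'E'
from h import *
c=imaging.camera_info("wrist")
# far stud edge as seen, hub, side-view ring extents before and after
for z in(70.5,74.5,78.5,82.5,86.5): print(z,"far stud",proj(c,(612,195.5,z)),"hub",proj(c,(612,153,z-4.5)),"side L/R/near",[proj(imaging.camera_info("side"),(612+42.5*np.cos(t),153+42.5*np.sin(t),z)) for t in (np.pi*.25,-np.pi*.75)])
d,e=[cv2.imread(f"pics/{n}.png") for n in("s5","s6")]
# vertical shift of the star's front (near) ring between the side pictures
for x0,x1 in((165,178),(180,200)):
    t=d[236:252,x0:x1] ; m=cv2.matchTemplate(e[228:268,x0-4:x1+4],t,cv2.TM_CCOEFF_NORMED); v=cv2.minMaxLoc(m); print(v[1],v[3][1]-8,v[3][0]-4)
E
```

```text
70.5 far stud [251.6 167. ] hub [251.8 230.5] side L/R/near [array([164.6, 237.4]), array([206.9, 230. ])]
74.5 far stud [251.5 168.4] hub [251.8 233.2] side L/R/near [array([164.4, 235.7]), array([206.9, 228.3])]
78.5 far stud [251.4 169.9] hub [251.7 236.1] side L/R/near [array([164.2, 234. ]), array([206.8, 226.7])]
82.5 far stud [251.4 171.5] hub [251.6 239.1] side L/R/near [array([164.1, 232.3]), array([206.7, 225. ])]
86.5 far stud [251.3 173.1] hub [251.6 242.2] side L/R/near [array([163.9, 230.6]), array([206.7, 223.3])]
0.7044491767883301 5 0
0.5902659893035889 5 0
```

The star moved 5 px in the side view, against 5.1 px expected for 12 mm, so it's fully down. I'll hold a little longer for margin, then lift. After that I'll fit the tray's outline from the first pictures.

Request:
drive_tool:
  plan:
    - {"x":0,"y":0,"z":0.01,"ax":0,"ay":0,"az":0,"hand":50}
    - {"x":0,"y":0,"z":0.01,"ax":0,"ay":0,"az":0,"hand":50}
    - {"x":0,"y":0,"z":0.01,"ax":0,"ay":0,"az":0,"hand":50}
    - {"x":0,"y":0,"z":0.01,"ax":0,"ay":0,"az":0,"hand":50}
    - {"x":0,"y":0,"z":0.01,"ax":0,"ay":0,"az":0,"hand":50}
    - {"x":0,"y":0,"z":0.01,"ax":0,"ay":0,"az":0,"hand":50}

```text
clock: 7.35
eef_pos: [613.3, 153.1, 79.9]
tcp_rot: [-3.141, -0.0, 1.571]
contact_force: [-9.7, -1.2, 21.9]
opening: 0.663
grasp_force: 69.9
```

```bash
cat > fit.py <<'E'
from h import *
from scipy.optimize import differential_evolution as DE
W=dict(mtx=imaging.camera_info("wrist")["mtx"],R=np.array([[ 9.99998809e-01,-3.51778695e-06,-1.54349671e-03],[4.38597078e-04,-9.58127548e-01,2.86341422e-01],[-1.47987401e-03,-2.86341758e-01,-9.58126405e-01]]),t=np.array([-624.35734643,-37.13690032,379.97223857]))
V=[("scene0",imaging.camera_info("scene")),("side0",imaging.camera_info("side")),("wrist0",W)]
D=[(c,cv2.distanceTransform(255-cv2.Canny(cv2.imread(f"pics/{n}.png"),60,140),cv2.DIST_L2,5)) for n,c in V]
u=np.linspace(-1,1,60); o=np.ones(60)
O=np.vstack([np.c_[109*u,47*o],np.c_[109*u,-47*o],np.c_[109*o,47*u][::2],np.c_[-109*o,47*u][::2]])
def cost(p,each=False):
    x,y,a=p; R=np.array([[np.cos(a),-np.sin(a)],[np.sin(a),np.cos(a)]])
    X=np.c_[O@R.T+[x,y],np.full(len(O),48.)]; e=[]
    for c,d in D:
        q=(X@c["R"].T+c["t"])@c["mtx"].T; q=(q[:,:2]/q[:,2:]).round().astype(int)
        q=np.clip(q,0,[511,383]); e.append(np.minimum(d[q[:,1],q[:,0]],4).mean())
    return e if each else sum(e)
for sel in([0,1,2],[0,1],[2]):
    A=D; D=[A[i] for i in sel]
    f=DE(cost,[(490,555),(-190,-130),(-.25,.2)],seed=1,popsize=30,maxiter=150); print(sel,f.x.round(3),cost(f.x,True)); D=A
E
python3 fit.py
```

```text
[0, 1, 2] [ 5.20414e+02 -1.62806e+02 -1.24000e-01] [np.float32(1.1364772), np.float32(0.88994837), np.float32(1.5365115)]
[0, 1] [ 5.22221e+02 -1.70896e+02 -9.80000e-02] [np.float32(0.96319556), np.float32(0.58772606)]
[2] [ 4.98612e+02 -1.60453e+02 -1.18000e-01] [np.float32(1.586615)]
```

Request:
drive_tool:
  plan:
    - {"x":0,"y":0,"z":-0.1,"ax":0,"ay":0,"az":0,"hand":50}
    - {"x":0,"y":0,"z":-0.3,"ax":0,"ay":0,"az":0,"hand":50}
    - {"x":0,"y":0,"z":-0.7,"ax":0,"ay":0,"az":0,"hand":50}
    - {"x":0,"y":0,"z":-1.2,"ax":0,"ay":0,"az":0,"hand":50}
    - {"x":0,"y":0,"z":-1.7,"ax":0,"ay":0,"az":0,"hand":50}
    - {"x":0,"y":0,"z":-2.2,"ax":0,"ay":0,"az":0,"hand":50}
    - {"x":0,"y":0,"z":-2.4,"ax":0,"ay":0,"az":0,"hand":50}
    - {"x":0,"y":0,"z":-2.4,"ax":0,"ay":0,"az":0,"hand":50}

```text
clock: 8.15
eef_pos: [614.6, 153.2, 199.3]
tcp_rot: [3.138, -0.001, 1.571]
contact_force: [0.2, 0.4, -2.1]
opening: 0.66
grasp_force: 66.8
```

Request:
drive_tool:
  plan:
    - {"x":-0.4,"y":-0.1,"z":0,"ax":0,"ay":0,"az":0,"hand":50}
    - {"x":-1.0,"y":-0.4,"z":0,"ax":0,"ay":0,"az":0,"hand":50}
    - {"x":-1.7,"y":-0.8,"z":0,"ax":0,"ay":0,"az":0,"hand":50}
    - {"x":-2.4,"y":-1.2,"z":0,"ax":0,"ay":0,"az":0,"hand":50}
    - {"x":-3.1,"y":-1.5,"z":0,"ax":0,"ay":0,"az":0,"hand":50}
    - {"x":-3.7,"y":-1.84,"z":0,"ax":0,"ay":0,"az":0,"hand":50}
    - {"x":-4.0,"y":-1.84,"z":0,"ax":0,"ay":0,"az":0,"hand":50}
    - {"x":-4.0,"y":-1.84,"z":0,"ax":0,"ay":0,"az":0,"hand":50}

```text
clock: 8.95
eef_pos: [520.6, -49.0, 196.8]
tcp_rot: [-3.14, 0.0, 1.568]
contact_force: [-0.2, 0.3, -1.0]
opening: 0.657
grasp_force: 66.8
```

Request:
drive_tool:
  plan:
    - {"x":-0.3,"y":0,"z":0,"ax":0,"ay":0,"az":0,"hand":50}
    - {"x":-0.8,"y":0,"z":0,"ax":0,"ay":0,"az":0,"hand":50}
    - {"x":-1.4,"y":0,"z":0,"ax":0,"ay":0,"az":0,"hand":50}
    - {"x":-2.0,"y":0,"z":0,"ax":0,"ay":0,"az":0,"hand":50}
    - {"x":-2.36,"y":0,"z":0,"ax":0,"ay":0,"az":0,"hand":50}
    - {"x":-2.36,"y":0,"z":0,"ax":0,"ay":0,"az":0,"hand":50}
    - {"x":-2.36,"y":0,"z":0,"ax":0,"ay":0,"az":0,"hand":50}

```text
clock: 9.65
eef_pos: [521.6, -164.8, 197.2]
tcp_rot: [-3.141, -0.001, 1.57]
contact_force: [0.2, -0.3, -1.5]
opening: 0.656
grasp_force: 66.8
```

```bash
python3 - <<'E'
from h import *
import h,pickle
s=monitor.sense(); print(s["eef_pos"],s["opening"],s["grasp_force"])
c,im=grab("wrist","w7"); pickle.dump(c,open("w7.pkl","wb"))
src=open("fit.py").read().split("for sel")[0].replace('("wrist0",W)]','("w7",pickle.load(open("w7.pkl","rb")))]')
import pickle; exec(src)
A=D
for sel in([0,1,2],[2]):
    D=[A[i] for i in sel]
    f=DE(cost,[(490,555),(-190,-130),(-.25,.2)],seed=1,popsize=30,maxiter=150); print(sel,f.x.round(3),cost(f.x,True))
for p in[(522,-171,-.098),(521,-163,-.12)]: D=A;print(cost(p,True))
# chrome blob on the unrolled z=48 plane
xs,ys=np.meshgrid(np.arange(380,680,2.),np.arange(-60,-260,-2.))
X=np.stack([xs,ys,np.full_like(xs,48)],-1); q=(X@c["R"].T+c["t"])@c["mtx"].T; q=(q[...,:2]/q[...,2:]).astype(np.float32)
g=cv2.remap(im,q[...,0],q[...,1],cv2.INTER_LINEAR)
h_=cv2.cvtColor(g,cv2.COLOR_BGR2HSV)
lab=np.where(h_[...,1]>90,'.',np.where(h_[...,2]>150,'#',np.where(h_[...,2]<70,'k','+')))
for i in range(0,100,4): print(int(ys[i,0]),"".join(lab[i,::2]))
E
```

```text
[ 521.56361319 -164.81412938  197.22506007] 0.6558085171123362 66.78686746163294
[0, 1, 2] [ 5.19084e+02 -1.72710e+02 -1.16000e-01] [np.float32(0.9708872), np.float32(0.7866322), np.float32(0.87324727)]
[2] [ 5.19977e+02 -1.72826e+02 -1.17000e-01] [np.float32(0.8343239)]
[np.float32(0.9632127), np.float32(0.5999655), np.float32(1.6176056)]
[np.float32(1.2187511), np.float32(0.85440993), np.float32(2.003299)]
-60 ##.......++++++............................................................
-68 ##.........................................................................
-76 ##.........................................................................
-84 ##.........................................................................
-92 ##.........................................................................
-100 ##.........................................................................
-108 ##.........................................................................
-116 ##............k............................................................
-124 ##.........#########++kkkkkkkkkk........
[... 631 characters left out ...]
#k#++#k#k#+#++#+#+#+##+#k#.#k#########+...........kk
-196 ##......##++#k#k#k#+k#k#.#++++#k#k#+#++#+#+#+#++#k#.#+##+#k##k.........kkkk
-204 ##.......##########+#++#k#k#++++#+#+#++++#+#+#+##+#k#k#k##+##..........kkkk
-212 ##.................kkkk+++#########+#+#+#++#+#+#+##+#k#k#k###............k.
-220 ##................................++++++++###########+#k#k##+............kk
-228 ##...............kkk...............................k+++kk+#................
-236 ##..............k+kkk..............................k.+++...................
-244 ############.kkk+k.kk+############################+kkk+++kkk###############
-252 ##########+kkkkkkkkkk++++++##################++++++kkkk+++kkk##############
```

The unrolled plane clearly shows the tray: 414–626 mm in x at mid-length, with the central cross-bar near y = −172 at x = 520. This agrees with the fit (520, −172.8). Centring and descending.

Request:
drive_tool:
  plan:
    - {"x":-0.1,"y":-0.03,"z":0.2,"ax":0,"ay":0,"az":0,"hand":50}
    - {"x":-0.14,"y":-0.03,"z":0.6,"ax":0,"ay":0,"az":0,"hand":50}
    - {"x":-0.14,"y":-0.03,"z":1.1,"ax":0,"ay":0,"az":0,"hand":50}
    - {"x":-0.14,"y":-0.03,"z":1.5,"ax":0,"ay":0,"az":0,"hand":50}
    - {"x":-0.14,"y":-0.03,"z":1.8,"ax":0,"ay":0,"az":0,"hand":50}
    - {"x":-0.14,"y":-0.03,"z":2.0,"ax":0,"ay":0,"az":0,"hand":50}
    - {"x":-0.14,"y":-0.03,"z":2.1,"ax":0,"ay":0,"az":0,"hand":50}
    - {"x":-0.14,"y":-0.03,"z":2.1,"ax":0,"ay":0,"az":0,"hand":50}

```text
clock: 10.5
eef_pos: [519.8, -171.7, 92.3]
tcp_rot: [-3.141, -0.0, 1.571]
contact_force: [-0.2, 0.8, -0.5]
opening: 0.66
grasp_force: 66.8
```

Request:
drive_tool:
  plan:
    - {"x":0,"y":0,"z":0.1,"ax":0,"ay":0,"az":0,"hand":50}
    - {"x":0,"y":0,"z":0.2,"ax":0,"ay":0,"az":0,"hand":50}
    - {"x":0,"y":0,"z":0.3,"ax":0,"ay":0,"az":0,"hand":50}
    - {"x":0,"y":0,"z":0.36,"ax":0,"ay":0,"az":0,"hand":50}
    - {"x":0,"y":0,"z":0.36,"ax":0,"ay":0,"az":0,"hand":50}
    - {"x":0,"y":0,"z":0.36,"ax":0,"ay":0,"az":0,"hand":50}
    - {"x":0,"y":0,"z":0.36,"ax":0,"ay":0,"az":0,"hand":50}
    - {"x":0,"y":0,"z":0.36,"ax":0,"ay":0,"az":0,"hand":50}

```text
clock: 11.3
eef_pos: [520.2, -172.1, 75.0]
tcp_rot: [3.141, 0.0, 1.571]
contact_force: [-1.0, 0.3, -2.2]
opening: 0.66
grasp_force: 66.8
```

Request:
drive_tool:
  plan:
    - {"x":0,"y":0,"z":0,"ax":0,"ay":0,"az":0,"hand":50}
    - {"x":0,"y":0,"z":0,"ax":0,"ay":0,"az":0,"hand":50}
    - {"x":0,"y":0,"z":0,"ax":0,"ay":0,"az":0,"hand":50}
    - {"x":0,"y":0,"z":0,"ax":0,"ay":0,"az":0,"hand":50}

```text
clock: 11.7
eef_pos: [520.0, -172.0, 74.8]
tcp_rot: [3.142, 0.0, 1.571]
contact_force: [0.6, 0.3, -1.5]
opening: 0.66
grasp_force: 66.8
```

```bash
python3 - <<'E'
from h import *
s=monitor.sense(); print(s["eef_pos"],s["opening"],s["grasp_force"],s["contact_force"],abs(s["qvel"]).max())
d,im=grab("side","s8"); old=cv2.imread("pics/side0.png").astype(int)
df=abs(im.astype(int)-old).sum(2)>90
for n,(x0,y0,x1,y1) in dict(rinser=(135,212,235,275),jar_a=(185,160,210,212),cup=(262,220,312,256)).items(): print(n,df[y0:y1,x0:x1].mean().round(3))
E
```

```text
[ 520.02353213 -171.99489183   74.82092073] 0.6601703643071125 66.79424836998805 [ 0.59143431  0.3251535  -1.46891586] 0.0006346252548484321
rinser 0.016
jar_a 0.015
cup 0.037
```

The glass is at rest about 16–17 mm above the middle of the grille, the star is back up, and the other items I checked haven't moved. Handing in.

```bash
python3 -c "
from rig import r
print(r.sign_off())"
```

```text
the job is handed in; nothing more can be done
None
```

I handed the job in, with no verdict returned: the glass was rinsed with the star fully down for over a second, carried over the jars, and ended held level at rest about 17 mm above the middle of the grille by the arm's reading.

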